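Pry the retaining ring off a wheel axle with a hooked pick

ROBOT

A 6-joint arm with a two-finger parallel gripper is mounted at the origin on the work surface. World frame = base frame: x ahead of the robot, y to its left, z up, the work surface at z = 0. Lengths are in mm, angles in degrees, forces in N, time in s.
With the tool pointing down it reaches from about 350 to 850 mm from the base axis. Payload 8.1 kg.
Tool frame: the origin (TCP) lies midway between the tips of the shut fingers; the grasp point (between the pads) lies 19 mm behind it (hold_point_z is the distance from the TCP to the grasp point, in mm); z points along the fingers, y is the direction in which the jaws open and shut (so a half turn about z gives the same grasp; the last joint's range is limited). The gripper opens to 85 mm and grips with 20 to 120 N. Pads are 22 mm wide; open, the fingers measure 114 mm over their backs; the gripper's body (76 mm by 85 mm) begins 54 mm behind the grasp point. The pads swing forward as they close: fully open they stand 13 mm farther back than shut.
Start: joints at [-82.242, 7.471, 85.268, -0, 87.261, -4.893], TCP at [131.426, -585.434, 231.292] pointing down, gripper open.
Joint ranges: [-169.43, 169.43], [-51.17, 129.36], [1.28, 143.12], [-76.62, 256.62], [0, 156.53], [-152.29, 152.29]. Speed limits (degrees/s): [136.94, 136.94, 159.86, 180, 180, 180].

INTERFACE

Orientations are given as [roll, pitch, yaw] about the fixed x, y, z axes, in that order (R = Rz(yaw) Ry(pitch) Rx(roll)).
In Python, from bench import sense, snapshot, camera_params, hand_in, hold_point_z gives the robot as it stands.
- The arm moves only by the tool servo_tool, never from a script. Its argument "motion" is a list of rows, each a list of 7 numbers: the finger opening in mm, from 0 to 85.4, then the shift along the tool's x, y, z in mm, then the turn, a rotation vector about the tool's x, y, z in rad. A call has 1 to 10 rows; each row shifts and turns the pose as measured when the row begins, along the tool's axes as they then stand; what a row does not reach is not made up. A row lasts 1/10 s, in which the tool goes at most 50 mm and 8.59 degrees, less where a joint would pass 70% of its speed; a pose out of reach is approached as far as the arm can. A call with a gripper value outside its range is refused whole. The fingers move at their own pace and stop on an object; "force" is the grip in N (left out, the last holds). Time passes only in rows, so rows that do not move let the fingers close. It gives the time, the measured TCP pose, the force and the opening at its end, in the units of the state.
- sense(): the state, without advancing time (a new reading comes with each control period).
- snapshot(name): name is "scene" or "top"; returns the picture (480x640x3 uint8, blue, green, red); there is no depth.
- camera_params(name): a dict with "fx", "fy", "cx", "cy" (pixels), "R" (3x3) and "t" (3): a world point X has camera coordinates R X + t. Camera axes: x right, y down, z forward; pixel columns grow to the right and rows downward; lengths in mm; the calibration is good to about 2 mm. A picture is of the moment at which its call begins. camera_params takes no time and is no camera call.
- hand_in(): hands the job in, once; it reports no verdict.
The state is a dict: "time": time; "joint_pos": joint angles; "qd": joint speeds; "joint_efforts": joint torques, N m; "tool_pos": TCP position; "tcp_rot": TCP orientation; "ft_force": force on the tool from outside, world axes, zero at the start; "wrist_torque": the same for the moment, N m; "finger_gap": finger opening in mm.
Only numpy, scipy, OpenCV 4.12 (cv2) and the standard library are available. Lean on these libraries where they do the work, as an engineer would, in place of code of your own. Each camera call takes 0.05 s, during which the arm holds its last target. There are 200 camera calls.

TASK

Before the wheel can be changed its retaining ring must come off: take the red-handled hooked pick from the tool stand, slip its hook under the top bow of the ring and pull the ring straight up out of its groove in the axle, steadily, without leaning hard on the axle or yanking at the ring. Carry the ring on the hook, never touching it with the gripper or letting it fall on the bench, and unhook it in the round steel parts dish. Then hang the pick back upright in the stand, and leave the wheel bracket, the dish and the other tools and parts where they are.

Things in the scene. Friction and masses are not known exactly. Their poses are not given: they have to be found in the camera images.
- bracket: Green steel wheel bracket screwed to a plywood board (185 x 150 x 18 mm), fixed. A 20 mm axle sticks out level along this body's +x, which points away from the robot (yaw up to 0.4 either way); axle centre line 100 mm above the bench. A grey wheel with black 125 mm tyre turns on it: tyre face at x = 23 mm, hub (40 mm) to x = 28 mm. Origin on the bench below the axle; z up.
- axle_end (a point): Centre of the axle's flat outer end face, bracket x = 46.2 mm; same axes as the bracket (+x out of the axle, z up). Going inward (-x) from the face: 8 mm of 20 mm diameter axle, a 5.2 mm wide groove with 15 mm floor that holds the ring, a dark steel spacer (24 mm diameter, 5 mm long), then the wheel hub. The top of the axle is 10 mm above this point; a press of over 10 N with the pick marks it.
- clip: Retaining ring of gold-coloured 4 mm spring wire, 21 g, upright in the groove. Origin on the axle's centre line, 10.6 mm inward of the end face; x along the axle, z up. Its top bow (10 mm wide, underside 17 mm above the origin, set 2 mm outward) leaves a 7 mm high, 12 mm wide window over the axle; two sprung arms reach down to z = -8 mm. Pulled up slowly it resists with 10 to 16 N over 7 mm, then jumps 5 mm and stands loose: lift on at once
- pick: Hooked pick in the tool stand, 80 g. Red square handle 16 x 16 mm, 90 mm long, upward from the origin (z up); below it a 23 mm wide, 6 mm thick collar. Its 4.4 mm blade, clamped in a collet, ends 74 to 96 mm below the origin (differs each time, not tracked: find it by eye or touch) in a level bend: a 3 mm thick, 18 mm hook along this body's -x, rising 3.8 mm to its round tip.
- rack: Plywood tool stand, fixed, 90 x 270 mm, shelf top 110 mm above the bench, shelf edges at x = -30 and +30 mm. Three notches, 9 mm wide, at y = -85, 0 and +85 mm, open to -x (towards the robot) and ending at x = +6 mm. A tool's collar rests on the shelf over its notch at x = 0, the shank hangs in the notch (pick origin 116 mm high). Origin under its centre; z up. The hook starts pointing to the robot.
- dish: Round steel parts dish with dark floor, loose, about 0.6 kg; 144 mm wide at the rim, 30 mm high, inner floor 5 mm above the bench and about 110 mm wide. Origin at the centre of its underside.
- awl: Straight awl with blue square handle, same size as the pick, in another notch of the stand. Not needed.
- driver: Screwdriver with round yellow handle, 26 mm, in another notch of the stand. Not needed.
- jar: Glass jar with steel cap, 70 mm wide, 85 mm high, beyond the stand. Not needed.
- spare_wheel: New grey wheel with 125 mm black tyre lying flat, 39 mm high. Not needed yet.
- wrench: Steel wrench lying on the bench beyond the bracket. Not needed.
Not all that is in view belongs to the job. Leave any blue look-alike of the bracket alone.

How it is judged:
By the outcome, as a careful person would: the job done as asked, in the order asked, and still so for the second after the job is handed in, with the robot touching nothing.
It also fails if it takes over 72 s, if anything falls off the work surface, if the arm or the gripper's body presses on something with over 40 N, if the wrist force passes 120 N, or if a joint passes its speed limit or range.

## Working session

There is one attempt and no reset: what is moved stays moved. The work goes in short steps, Python scripts to look and compute and a tool call to move; the robot and the scene stay as the last step left them, time stands still between calls to the robot, and variables do not carry over. Pictures are saved under pics/ and viewed, about 8 in all and at most 12, crops included, and the job is handed in when it is done.

Besides the shell and the picture viewer there is one more tool, called in YAML: its name, and indented under it one key for each argument. servo_tool: Moves the arm, as the interface text tells. Its arguments: {"type":"object","properties":{"motion":{"type":"array"},"force":{"type":"number"}},"required":["motion"]}

```bash
mkdir -p pics; ls; python3 - <<'E'
from bench import *
import cv2,json
print(sense(),hold_point_z)
for n in("scene","top"):
    cv2.imwrite(f"pics/{n}0.png",snapshot(n)); p=camera_params(n); print(n,p)
E
```

```text
pics
{'time': 0.0, 'joint_pos': array([-8.22446113e+01,  7.51254611e+00,  8.53304184e+01, -1.52461096e-03,
        8.72619833e+01, -4.89287177e+00]), 'qd': array([ 0.03404665, -0.03837139,  0.07340515, -0.02563913, -0.00498824,
       -0.08002163]), 'joint_efforts': array([ 1.00503341e-03, -5.69392633e+01, -5.00551844e+01, -1.25981451e-04,
        1.43626504e-02, -2.11834202e-05]), 'tool_pos': array([ 131.31782503, -584.88198023,  230.26022914]), 'tcp_rot': array([-1.79895305e+02, -7.43412119e-03,  1.26483279e+01]), 'ft_force': array([-0.19885924,  0.98803385, -0.36639575]), 'wrist_torque': array([0.01955787, 0.00431092, 0.04513531]), 'finger_gap': 85.32145712816744} 18.700000000000003
scene {'fx': 558.2639197380361, 'fy': 558.2639197380361, 'cx': 319.17509966056355, 'cy': 238.85320475205793, 'R': array([[ 0.48332367,  0.87535462,  0.01235018],
       [ 0.74935916, -0.40637975, -0.52279666],
       [-0.4526136 ,  0.26193472, -0.85236795]]), 't': array([-256.46144226, -313.0788056 , 1327.97194209])}
top {'fx': 618.6542560612648, 'fy': 618.6542560612648, 'cx': 314.7089564315105, 'cy': 241.53088776089285, 'R': array([[-3.33337843e-03, -9.99781450e-01,  2.06383116e-02],
       [-9.89264828e-01,  2.81705388e-04, -1.46133573e-01],
       [ 1.46095822e-01, -2.09038742e-02, -9.89049563e-01]]), 't': array([  16.34295657,  516.06590185, 1550.5129357 ])}
```

View pics/scene0.png

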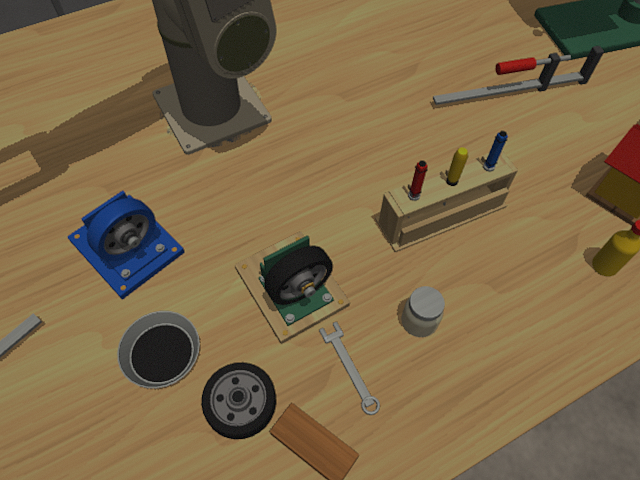

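View pics/top0.png

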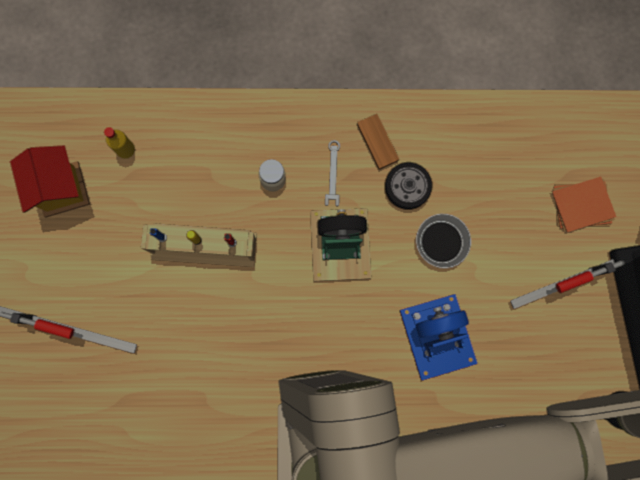

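The scene view shows the pick (418,178), the ring on the axle (310,287), the dish (160,350) and the stand at the upper right. The top view shows the pick (230,238), the bracket (342,235) and the dish (443,242).

```bash
cat > h.py <<'E'
import numpy as np, cv2
from bench import *
C={n:camera_params(n) for n in("scene","top")}
def proj(n,X):
    c=C[n];p=c["R"]@np.asarray(X,float)+c["t"];return np.array([c["fx"]*p[0]/p[2]+c["cx"],c["fy"]*p[1]/p[2]+c["cy"]])
def ray(n,u):
    c=C[n];d=c["R"].T@np.array([(u[0]-c["cx"])/c["fx"],(u[1]-c["cy"])/c["fy"],1]);return -c["R"].T@c["t"],d/np.linalg.norm(d)
def plane(n,u,z):
    o,d=ray(n,u);return o+d*(z-o[2])/d[2]
def tri(a,b):
    A=[];B=[]
    for n,u in(("scene",a),("top",b)):
        o,d=ray(n,u);P=np.eye(3)-np.outer(d,d);A.append(P);B.append(P@o)
    X=np.linalg.solve(sum(A),sum(B));return X,[np.linalg.norm(P@X-q) for P,q in zip(A,B)]
def blobs(im,lo,hi,box,amin=8):
    x0,y0,x1,y1=box;m=cv2.inRange(cv2.cvtColor(im,cv2.COLOR_BGR2HSV)[y0:y1,x0:x1],lo,hi)
    n,l,s,c=cv2.connectedComponentsWithStats(m)
    return sorted([(int(s[i,4]),(c[i]+[x0,y0]).round(1),(s[i,:4]+[x0,y0,0,0])) for i in range(1,n) if s[i,4]>=amin],key=lambda t:-t[0]),m
E
python3 - <<'E'
from h import *
S=cv2.imread("pics/scene0.png");T=cv2.imread("pics/top0.png")
R={}
for nm,lo,hi,bs,bt in(("pick",(0,120,40),(8,255,255),(400,150,440,205),(215,225,245,255)),("awl",(105,120,40),(125,255,255),(480,120,515,175),(140,220,170,245)),("driver",(22,140,60),(35,255,255),(440,140,475,190),(180,225,205,250))):
    a=blobs(S,lo,hi,bs)[0];b=blobs(T,lo,hi,bt)[0];print(nm,a[:2],b[:2])
    if a and b:print(tri(a[0][1],b[0][1]))
print("gold",[ (b[0],b[1],b[2]) for b in blobs(S,(12,100,90),(28,255,255),(285,270,335,310),4)[0]])
# dish dark floor
for n,I,bx in(("scene",S,(115,305,205,390)),("top",T,(410,210,475,275))):
    b=blobs(I,(0,0,0),(180,255,70),bx,200)[0];print(n,"dish floor",b[:2],plane(n,b[0][1],5))
# enlarged crops
def crop(I,x0,y0,w,h,f):return cv2.resize(I[y0:y0+h,x0:x0+w],None,fx=f,fy=f,interpolation=cv2.INTER_CUBIC)
A=crop(S,230,230,130,120,5 if 0 else 3);B=crop(T,300,190,130,120,3)
D=crop(S,375,120,150,135,2.6);E=crop(T,130,200,150,135,2.6)
D=D[:, :390];E=E[:120*3-9,:390]
out=np.vstack([np.hstack([A,B]),np.hstack([cv2.resize(D,(390,234*1)),cv2.resize(E,(390,234))])])
cv2.imwrite("pics/c1.png",out);print(out.shape)
E
```

```text
pick [(213, array([418.4, 178.7]), array([411, 163,  16,  34]))] [(47, array([229.8, 239.7]), array([225, 234,   9,  11]))]
(array([502.75032025, 219.15488569, 161.58245183]), [np.float64(0.9325492272642353), np.float64(0.932549227264286)])
awl [(303, array([495.4, 150.1]), array([485, 133,  22,  35]))] [(55, array([157.9, 234.8]), array([151, 229,  13,  11]))]
(array([514.64069972, 388.49412714, 159.3999251 ]), [np.float64(0.557419742121789), np.float64(0.5574197421216148)])
driver [(405, array([457.7, 164. ]), array([448, 147,  20,  36]))] [(115, array([192.6, 236.2]), array([187, 230,  12,  14]))]
(array([509.92571716, 305.0723723 , 161.59036049]), [np.float64(1.1079454844650525), np.float64(1.1079454844649061)])
gold [(175, array([330.9, 283.8]), array([324, 270,  11,  30])), (26, array([307.2, 285.1]), array([302, 282,  12,   8])), (26, array([332. , 304.2]), array([328, 301,   7,   8]))]
scene dish floor [(2652, array([161.1, 353.2]), array([131, 325,  61,  57]))] [ 522.07100679 -319.98810458    5.        ]
top dish floor [(1216, array([441.1, 241.7]), array([422, 222,  40,  40]))] [ 520.38700563 -318.00771277    5.        ]
(594, 780, 3)
```

View pics/c1.png

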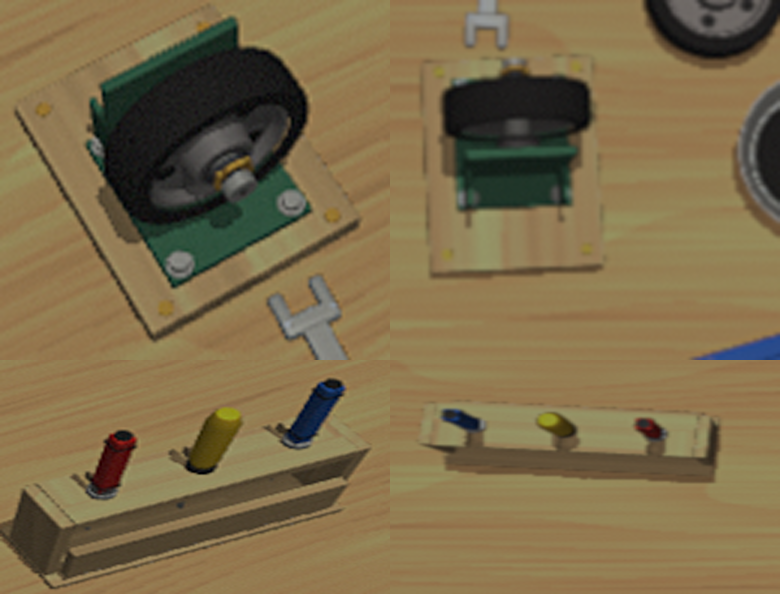

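The crop shows the ring at scene ≈(307,287) and the axle face ≈(311,292). Board corners in the scene are at ≈(282,343), (349,304) and (236,265), and the axle end in the top view is at ≈(342,211).

```bash
python3 - <<'E'
from h import *
c=[plane("scene",u,18) for u in((281.7,342.5),(349.2,304),(235.5,265.2))]
print(c,np.linalg.norm(c[0]-c[1]),np.linalg.norm(c[0]-c[2]))
a=c[0]-c[2];b=c[1]-c[0];print("yaw side",np.degrees(np.arctan2(a[1],a[0])),"yaw edge",np.degrees(np.arctan2(-b[0],b[1])))
t=[plane("top",(300+x/3,190+y/3),18) for x,y in((33,63),(202,58),(43,272),(211,264))]
print(t)
for i,j in((0,2),(1,3)):
    d=t[i]-t[j];print(np.linalg.norm(d),np.degrees(np.arctan2(d[1],d[0])))
d=t[0]-t[1];print(np.linalg.norm(d),np.degrees(np.arctan2(-d[0],d[1])))
print("axle end scene z100",plane("scene",(311,292.3),100),"ring top z~118", plane("scene",(307,285.5),117))
S=cv2.imread("pics/scene0.png");T=cv2.imread("pics/top0.png")
A=cv2.resize(S[270:310,285:335],None,fx=8,fy=8,interpolation=cv2.INTER_CUBIC)
B=cv2.resize(T[195:235,317:367],None,fx=8,fy=8,interpolation=cv2.INTER_CUBIC)
cv2.imwrite("pics/c2.png",np.hstack([A,B]))
E
```

```text
[array([ 612.54012079, -122.42652993,   18.        ]), array([605.32359478,  22.67976101,  18.        ]), array([ 428.40964665, -129.56380743,   18.        ])] 145.28562874153727 184.26875003407125
yaw side 2.2197914576034106 yaw edge 2.8471274134573434
[array([599.82099133,  24.4315653 ,  18.        ]), array([ 604.38780924, -123.43396847,   18.        ]), array([417.12597572,  16.29496519,  18.        ]), array([ 423.78899561, -128.34312679,   18.        ])]
182.8761137806939 2.5500694652932325
180.66552333383652 1.5570689533866957
147.93603990566308 1.7690142922906273
axle end scene z100 [585.07625479 -47.62934231 100.        ] ring top z~118 [577.80826107 -51.45467321 117.        ]
```

View pics/c2.png

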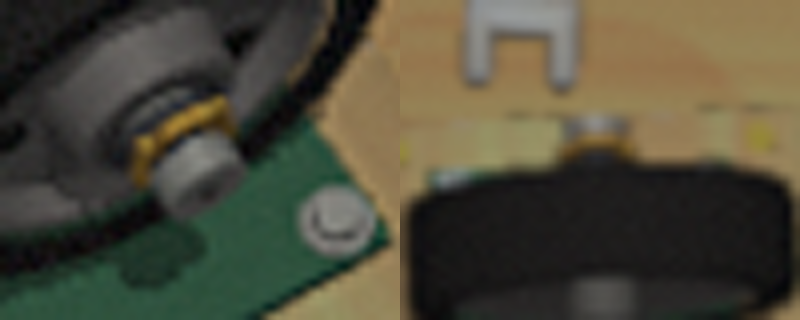

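The zoom shows the face centre at scene ≈(311.2,293.1), and in the top view the axle end edge at ≈(341.6,209.8) with the gold bow just behind it at ≈(341.6,213.6).

```bash
python3 - <<'E'
from h import *
f=plane("scene",(311.25,293.1),100);print("face scene",f)
print("face top",plane("top",(341.6,209.8),110),"bow top",plane("top",(341.6,213.6),119))
print("bow scene",plane("scene",(307.9,284.5),119))
# board-based: centre of outer edge, side centreline
g,p=(np.array([502.8,219.2,165]),0)
s=sense();print(s["tool_pos"],s["tcp_rot"])
yaw=np.radians(s["tcp_rot"][2]);d=g-s["tool_pos"]
R=cv2.Rodrigues(np.zeros(3))[0]
from scipy.spatial.transform import Rotation as Ro
M=Ro.from_euler('xyz',s["tcp_rot"],degrees=True).as_matrix();print(M.round(3))
E
```

```text
face scene [586.62925713 -47.98003142 100.        ]
face top [584.63346311 -49.77149193 110.        ] bow top [573.33350779 -49.08863262 119.        ]
bow scene [577.75902514 -49.67207174 119.        ]
[ 131.3414397  -584.93608052  230.31193455] [-1.79902638e+02 -7.24301927e-03  1.26500276e+01]
[[ 0.976  0.219 -0.   ]
 [ 0.219 -0.976  0.002]
 [ 0.    -0.002 -1.   ]]
```

```bash
cat >> h.py <<'E'
from scipy.spatial.transform import Rotation as Ro
def plan(pos,rpy=None,n=10):
    "equal world steps to the pose, as rows in the tool axes as they will stand"
    s=sense();R=Ro.from_euler('xyz',s["tcp_rot"],degrees=True)
    E=R if rpy is None else Ro.from_euler('xyz',rpy,degrees=True)
    rv=(R.inv()*E).as_rotvec()/n;d=(np.array(pos)-s["tool_pos"])/n
    print("from",s["tool_pos"].round(1),s["tcp_rot"].round(1),"t",s["time"],"F",s["ft_force"].round(1))
    for i in range(n):
        print([float(x) for x in np.r_[R.inv().apply(d).round(1),rv.round(3)]]);R=R*Ro.from_rotvec(rv)
E
python3 -c "
from h import *
plan([502.8,219.2,260],[180,0,86],20)"
```

```text
from [ 131.3 -584.9  230.3] [-179.9   -0.    12.7] t 0.1 F [-0.2  0.8 -0.2]
[26.9, -35.2, -1.4, -0.0, -0.0, -0.064]
[29.1, -33.4, -1.4, -0.0, -0.0, -0.064]
[31.2, -31.4, -1.4, -0.0, -0.0, -0.064]
[33.1, -29.4, -1.4, -0.0, -0.0, -0.064]
[35.0, -27.2, -1.4, -0.0, -0.0, -0.064]
[36.6, -24.9, -1.4, -0.0, -0.0, -0.064]
[38.1, -22.5, -1.4, -0.0, -0.0, -0.064]
[39.5, -20.0, -1.4, -0.0, -0.0, -0.064]
[40.7, -17.5, -1.5, -0.0, -0.0, -0.064]
[41.7, -14.8, -1.5, -0.0, -0.0, -0.064]
[42.6, -12.1, -1.5, -0.0, -0.0, -0.064]
[43.3, -9.4, -1.5, -0.0, -0.0, -0.064]
[43.8, -6.6, -1.5, -0.0, -0.0, -0.064]
[44.1, -3.8, -1.5, -0.0, -0.0, -0.064]
[44.3, -0.9, -1.5, -0.0, -0.0, -0.064]
[44.2, 1.9, -1.5, -0.0, -0.0, -0.064]
[44.0, 4.7, -1.5, -0.0, -0.0, -0.064]
[43.6, 7.5, -1.5, -0.0, -0.0, -0.064]
[43.1, 10.3, -1.5, -0.0, -0.0, -0.064]
[42.3, 13.0, -1.5, -0.0, -0.0, -0.064]
```

servo_tool:
  motion:
    - [85,27,-35,-2,0,0,-0.064]
    - [85,29,-33,-2,0,0,-0.064]
    - [85,31,-31,-2,0,0,-0.064]
    - [85,33,-29,-2,0,0,-0.064]
    - [85,35,-27,-2,0,0,-0.064]
    - [85,37,-25,-2,0,0,-0.064]
    - [85,38,-23,-2,0,0,-0.064]
    - [85,40,-20,-2,0,0,-0.064]
    - [85,41,-18,-2,0,0,-0.064]
    - [85,42,-15,-2,0,0,-0.064]

```text
time: 1.1
tool_pos: [315.3, -167.8, 245.4]
tcp_rot: [-179.4, -0.4, 50.2]
ft_force: [1.5, -0.2, 0.5]
finger_gap: 84.7
```

servo_tool:
  motion:
    - [85,43,-12,-2,0,0,-0.064]
    - [85,43,-9,-2,0,0,-0.064]
    - [85,44,-7,-2,0,0,-0.064]
    - [85,44,-4,-2,0,0,-0.064]
    - [85,44,-1,-2,0,0,-0.064]
    - [85,44,2,-2,0,0,-0.064]
    - [85,44,5,-2,0,0,-0.064]
    - [85,44,7,-2,0,0,-0.064]
    - [85,43,10,-2,0,0,-0.064]
    - [85,30,10,-2,0,0,-0.064]

```text
time: 2.1
tool_pos: [486.9, 247.5, 268.2]
tcp_rot: [-179.8, -0.6, 88.6]
ft_force: [0.2, -0.5, 0.6]
finger_gap: 85.0
```

```bash
python3 -c "
from h import *
plan([502.8,219.2,260],[180,0,86],5)"
```

```text
from [486.9 247.5 268.2] [-179.8   -0.6   88.6] t 2.1 F [ 0.2 -0.5  0.6]
[-5.6, 3.3, 1.6, -0.001, -0.002, 0.009]
[-5.6, 3.4, 1.6, -0.001, -0.002, 0.009]
[-5.5, 3.4, 1.6, -0.001, -0.002, 0.009]
[-5.5, 3.5, 1.6, -0.001, -0.002, 0.009]
[-5.5, 3.5, 1.6, -0.001, -0.002, 0.009]
```

servo_tool:
  motion:
    - [60,-6,3,2,0,0,0.01]
    - [60,-6,3,2,0,0,0.01]
    - [60,-5,3,2,0,0,0.01]
    - [60,-5,4,2,0,0,0.01]
    - [60,-5,4,0,0,-0.01,0.01]
    - [60,0,0,0,0,0,0]

```text
time: 2.7
tool_pos: [503.0, 218.3, 256.9]
tcp_rot: [-179.6, 0.1, 85.6]
ft_force: [-1.0, 0.3, -0.1]
finger_gap: 59.8
```

```bash
python3 -c "
from h import *
plan([502.8,219.2,147],[180,0,86],10)
cv2.imwrite('pics/s1.png',np.hstack([cv2.resize(snapshot('scene')[110:260,350:500],(400,400)),cv2.resize(snapshot('top')[180:280,180:280],(400,400))]))"
```

```text
from [503.  218.3 256.9] [-1.796e+02  1.000e-01  8.560e+01] t 2.7 F [-1.   0.3 -0.1]
[0.1, 0.1, 11.0, -0.001, 0.0, -0.001]
[0.1, 0.0, 11.0, -0.001, 0.0, -0.001]
[0.1, 0.0, 11.0, -0.001, 0.0, -0.001]
[0.1, 0.0, 11.0, -0.001, 0.0, -0.001]
[0.1, 0.0, 11.0, -0.001, 0.0, -0.001]
[0.1, 0.0, 11.0, -0.001, 0.0, -0.001]
[0.1, 0.0, 11.0, -0.001, 0.0, -0.001]
[0.1, -0.0, 11.0, -0.001, 0.0, -0.001]
[0.1, -0.0, 11.0, -0.001, 0.0, -0.001]
[0.1, -0.0, 11.0, -0.001, 0.0, -0.001]
```

View pics/s1.png

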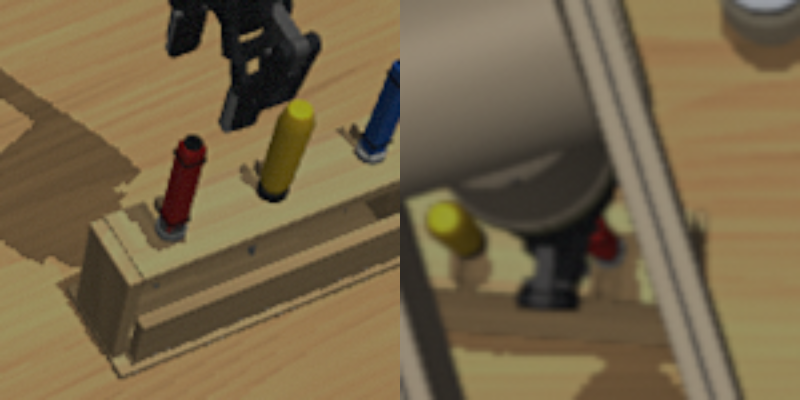

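The pick handle is at crop-left (190,145) and the open fingers are above it, with tips at scene ≈(438,157) and ≈(417,129). I'll check the midpoint against the projection.

```bash
python3 -c "
from h import *
for p in([503,218.3,257],[533,216,270],[473,220,270],[503,219,206],[503,219,161]):print(p,proj('scene',p),proj('top',p))"
```

```text
[503, 218.3, 257] [426.79954578 144.13296802] [224.85875907 232.90795654]
[533, 216, 270] [437.50853931 151.67271415] [225.42594523 218.45601631]
[473, 220, 270] [418.84200107 126.65710632] [223.09619588 245.5465034 ]
[503, 219, 206] [422.00585538 163.33796565] [227.29345021 236.47209139]
[503, 219, 161] [417.8365809  179.04701405] [229.56443971 239.41242595]
```

Consistent. Descend, then close gently.

servo_tool:
  motion:
    - [60,0,0,13,0,0,0]
    - [60,0,0,13,0,0,0]
    - [60,0,0,13,0,0,0]
    - [60,0,0,13,0,0,0]
    - [60,0,0,13,0,0,0]
    - [60,0,0,13,0,0,0]
    - [60,0,0,12,0,0,0]
    - [60,0,0,11,0,0,0]
    - [60,0,0,7,0,0,0]
    - [60,0,0,0,0,0,0]

```text
time: 3.8
tool_pos: [499.7, 219.2, 137.0]
tcp_rot: [-179.4, 0.1, 85.7]
ft_force: [0.0, -1.3, 0.5]
finger_gap: 60.1
```

servo_tool:
  motion:
    - [30,0,0,0,0,0,0]
    - [30,0,0,0,0,0,0]
    - [20,0,0,0,0,0,0]
    - [10,0,0,0,0,0,0]
    - [5,0,0,0,0,0,0]
    - [5,0,0,0,0,0,0]
  force: 70

```text
time: 4.4
tool_pos: [501.5, 219.7, 139.6]
tcp_rot: [-179.6, 0.0, 85.7]
ft_force: [-0.9, 0.2, -0.8]
finger_gap: 15.2
```

servo_tool:
  motion:
    - [5,0,0,-5,0,0,0]
    - [5,0,0,-12,0,0,0]
    - [5,0,0,-18,0,0,0]
    - [5,0,0,-18,0,0,0]
    - [5,0,0,-18,0,0,0]
    - [5,0,0,-18,0,0,0]
    - [5,0,0,-18,0,0,0]
    - [5,0,0,-18,0,0,0]
    - [5,0,0,-10,0,0,0]
    - [5,0,0,0,0,0,0]

```text
time: 5.4
tool_pos: [502.4, 219.7, 288.0]
tcp_rot: [-179.9, -0.1, 85.7]
ft_force: [0.5, -0.2, -1.2]
finger_gap: 15.4
```

```bash
python3 -c "
from h import *
plan([660,-47,290],[180,0,92],10)"
```

```text
from [502.4 219.7 288. ] [-1.799e+02 -1.000e-01  8.570e+01] t 5.4 F [ 0.5 -0.2 -1.2]
[-25.4, 17.7, -0.3, -0.0, -0.0, -0.011]
[-25.6, 17.4, -0.3, -0.0, -0.0, -0.011]
[-25.8, 17.2, -0.3, -0.0, -0.0, -0.011]
[-26.0, 16.9, -0.3, -0.0, -0.0, -0.011]
[-26.2, 16.6, -0.2, -0.0, -0.0, -0.011]
[-26.3, 16.3, -0.2, -0.0, -0.0, -0.011]
[-26.5, 16.0, -0.2, -0.0, -0.0, -0.011]
[-26.7, 15.7, -0.2, -0.0, -0.0, -0.011]
[-26.9, 15.4, -0.2, -0.0, -0.0, -0.011]
[-27.0, 15.1, -0.2, -0.0, -0.0, -0.011]
```

servo_tool:
  motion:
    - [5,-12,9,0,0,0,-0.011]
    - [5,-25,18,0,0,0,-0.011]
    - [5,-26,17,0,0,0,-0.011]
    - [5,-26,17,0,0,0,-0.011]
    - [5,-26,16,0,0,0,-0.011]
    - [5,-26,16,0,0,0,-0.011]
    - [5,-26,16,0,0,0,-0.011]
    - [5,-26,15,0,0,0,-0.011]
    - [5,-26,12,0,0,0,-0.011]
    - [5,-18,4,0,0,0,-0.011]

```text
time: 6.4
tool_pos: [638.5, -26.8, 278.1]
tcp_rot: [-179.3, -0.2, 92.6]
ft_force: [-0.2, 0.2, -0.4]
finger_gap: 15.3
```

servo_tool:
  motion:
    - [5,-10,0,0,0,0,0]
    - [5,0,0,0,0,0,0]
    - [5,0,0,0,0,0,0]

```text
time: 6.7
tool_pos: [638.0, -39.2, 274.9]
tcp_rot: [-179.0, -0.3, 92.4]
ft_force: [0.6, 0.1, -1.0]
finger_gap: 14.9
```

```bash
python3 -c "
from h import *
plan([635,-49,260],[180,0,92],3)
S=snapshot('scene');T=snapshot('top');cv2.imwrite('pics/s2f.png',S);cv2.imwrite('pics/t2f.png',T)
p=sense()['tool_pos']
for d in(-120,-100):print(proj('scene',p+[0,0,d]))
cv2.imwrite('pics/s2.png',np.hstack([cv2.resize(S[150:310,270:390],None,fx=3.6,fy=3.6,interpolation=2),cv2.resize(T[130:290,290:390],None,fx=3.6,fy=3.6,interpolation=2)]))"
```

```text
from [638.  -39.2 274.9] [-179.    -0.3   92.4] t 6.7 F [ 0.6  0.1 -1. ]
[-3.2, -1.0, 5.0, -0.006, -0.002, 0.002]
[-3.2, -1.1, 5.0, -0.006, -0.002, 0.002]
[-3.2, -1.1, 5.0, -0.006, -0.002, 0.002]
[331.57353901 300.89812854]
[331.97057304 295.46479779]
```

View pics/s2.png

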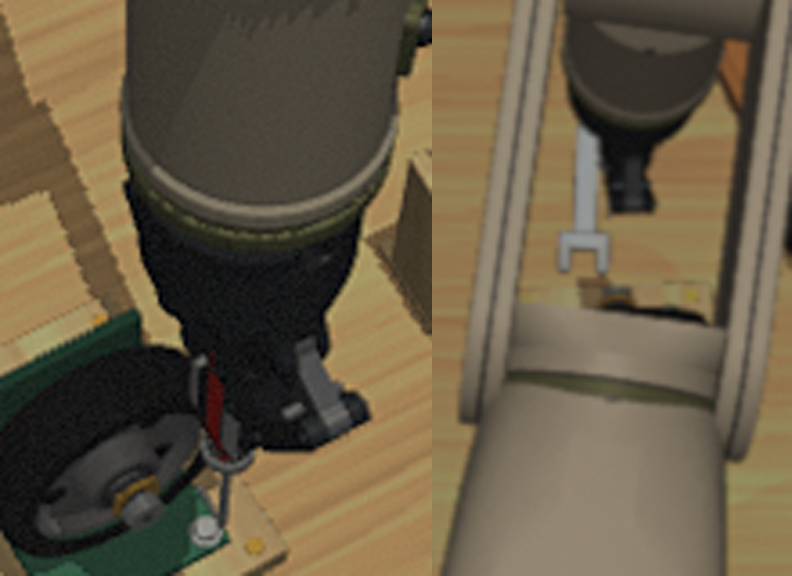

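The zoom shows the blade bottom at scene ≈(331,295), which puts the hook about 100 mm below the TCP and laterally in line with it to 1–2 mm. Move closer, level the tool and look again.

servo_tool:
  motion:
    - [5,-3,-3,8,-0.006,-0.002,0.002]
    - [5,-3,-4,10,-0.006,-0.002,0.002]
    - [5,-2,-4,10,-0.006,-0.002,0.002]
    - [5,-2,-4,8,0,0,0]
    - [5,0,0,4,0,0,0]
    - [5,0,0,0,0,0,0]
    - [5,0,0,0,0,0,0]

```text
time: 7.5
tool_pos: [621.5, -45.4, 233.2]
tcp_rot: [179.8, 0.1, 92.4]
ft_force: [-0.1, -0.0, -1.3]
finger_gap: 15.4
```

servo_tool:
  motion:
    - [5,0,0,0,0,0,0]
    - [5,0,0,0,0,0,0]
    - [5,0,0,0,0,0,0]

```text
time: 7.8
tool_pos: [622.5, -45.2, 234.5]
tcp_rot: [179.7, 0.1, 92.4]
ft_force: [0.2, -0.1, -1.3]
finger_gap: 15.0
```

```bash
python3 -c "
from h import *
plan([618,-49,228],[180,0,92],3)
S=snapshot('scene')
p=sense()['tool_pos']
for d in(-120,-98):print(proj('scene',p+[0,0,d]),proj('scene',p+[-18,-.6,d]))
print('face',proj('scene',[585.5,-49,100]))
cv2.imwrite('pics/s3f.png',S)
cv2.imwrite('pics/s3.png',cv2.resize(S[245:320,290:365],None,fx=8,fy=8,interpolation=2))"
```

```text
from [622.5 -45.2 234.5] [1.797e+02 1.000e-01 9.240e+01] t 7.8 F [ 0.2 -0.1 -1.3]
[-1.2, -1.6, 2.2, 0.002, 0.001, 0.002]
[-1.2, -1.6, 2.2, 0.002, 0.001, 0.002]
[-1.2, -1.6, 2.2, 0.002, 0.001, 0.002]
[322.88243539 305.54637912] [317.39972624 297.15567088]
[323.12340269 299.91416596] [317.52758213 291.40213324]
face [310.41964818 292.83649997]
```

View pics/s3.png

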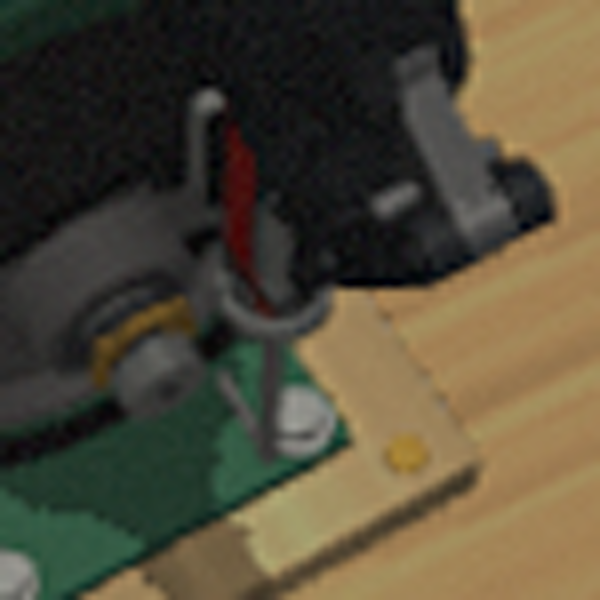

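The hook is visible, with its base at scene ≈(323.4,302) and its tip at ≈(318,292), so the hook is ~104 mm below the TCP, pointing inward and aligned with the axle. I'll tilt the nose 7° down, approach, and find the height by touch.

```bash
python3 - <<'E'
from h import *
s=sense();E=Ro.from_euler('y',-7,degrees=True)*Ro.from_euler('xyz',[180,0,92.2],degrees=True)
r=E.as_euler('xyz',degrees=True);print(r)
plan([605.6,-48.2,223],r,5)
E
```

```text
[173.00510845   0.26804766  92.18361747]
from [622.5 -45.2 234.5] [1.797e+02 1.000e-01 9.240e+01] t 7.85 F [-0.9  0.3 -0.3]
[-0.4, -3.4, 2.3, -0.023, -0.001, 0.001]
[-0.4, -3.5, 2.2, -0.023, -0.001, 0.001]
[-0.4, -3.5, 2.1, -0.023, -0.001, 0.001]
[-0.4, -3.6, 2.0, -0.023, -0.001, 0.001]
[-0.4, -3.6, 2.0, -0.023, -0.001, 0.001]
```

servo_tool:
  motion:
    - [5,-0.4,-3.4,2.3,-0.023,0,0]
    - [5,-0.4,-3.5,2.2,-0.023,0,0]
    - [5,-0.4,-3.5,2.1,-0.023,0,0]
    - [5,-0.4,-3.5,2,-0.023,0,0]
    - [5,-0.4,-3.6,2,-0.023,0,0]
    - [5,0,0,0,0,0,0]
    - [5,0,0,0,0,0,0]
    - [5,0,0,0,0,0,0]

```text
time: 8.65
tool_pos: [606.6, -48.4, 224.5]
tcp_rot: [172.7, 0.2, 92.4]
ft_force: [0.4, -0.0, -1.0]
finger_gap: 15.8
```

```bash
python3 - <<'E'
from h import *
plan([587.6,-48.8,223],[173,0.27,92.2],5)
E
```

```text
from [606.6 -48.4 224.5] [172.7   0.2  92.4] t 8.65 F [ 0.4 -0.  -1. ]
[0.1, -3.8, -0.2, 0.001, -0.0, 0.001]
[0.1, -3.8, -0.2, 0.001, -0.0, 0.001]
[0.1, -3.8, -0.2, 0.001, -0.0, 0.001]
[0.1, -3.8, -0.2, 0.001, -0.0, 0.001]
[0.1, -3.8, -0.2, 0.001, -0.0, 0.001]
```

servo_tool:
  motion:
    - [5,0,-3,-0.3,0,0,0]
    - [5,0,-4,-0.3,0,0,0]
    - [5,0,-4,-0.3,0,0,0]
    - [5,0,-4,-0.3,0,0,0]
    - [5,0,-2.5,-0.3,0,0,0]
    - [5,0,0,0,0,0,0]
    - [5,0,0,0,0,0,0]

```text
time: 9.35
tool_pos: [588.1, -49.1, 224.0]
tcp_rot: [172.8, 0.2, 92.4]
ft_force: [-0.8, 0.2, -1.0]
finger_gap: 15.2
```

```bash
python3 -c "
from h import *
print(sense()['ft_force'])
S=snapshot('scene');cv2.imwrite('pics/s4.png',cv2.resize(S[260:320,280:340],None,fx=9,fy=9,interpolation=2))"
```

```text
[-0.84472124  0.1952014  -1.04657974]
```

View pics/s4.png

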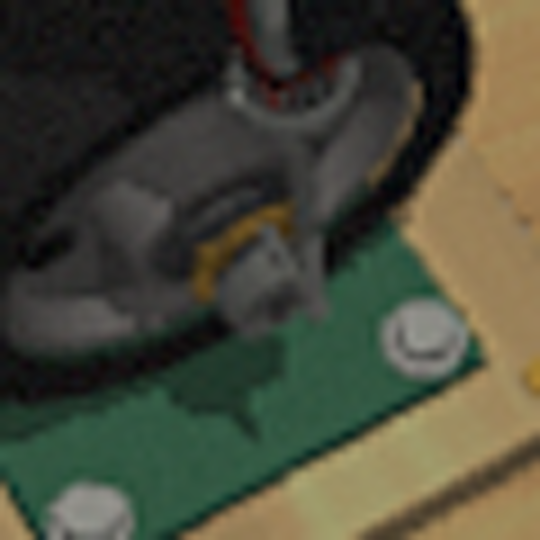

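The blade bottom is at scene ≈(315.3,295) and the tip at ≈(309.8,285.8), just above the axle end and in front of the bow. I'll check the lateral offset in the same camera.

```bash
python3 -c "
from h import *
for z in(116,120,124):print(z,plane('scene',(315.3,295),z),plane('scene',(309.8,285.8),z+3))
"
```

```text
116 [599.88597176 -47.37625323 116.        ] [581.48273816 -48.00264498 119.        ]
120 [601.56813079 -48.32643861 120.        ] [583.25717586 -48.95323508 123.        ]
124 [603.25028981 -49.27662398 124.        ] [585.03161357 -49.90382518 127.        ]
```

servo_tool:
  motion:
    - [5,0,-0.12,1,0,0,0]
    - [5,0,-0.12,1,0,0,0]
    - [5,0,-0.12,1,0,0,0]
    - [5,0,-0.12,1,0,0,0]
    - [5,0,-0.12,1,0,0,0]
    - [5,0,0,0,0,0,0]

```text
time: 10.0
tool_pos: [588.4, -49.1, 218.3]
tcp_rot: [172.8, 0.2, 92.4]
ft_force: [0.3, -0.5, -1.9]
finger_gap: 15.2
```

servo_tool:
  motion:
    - [5,0,-0.1,0.8,0,0,0]
    - [5,0,0,0,0,0,0]

```text
time: 10.2
tool_pos: [588.4, -49.1, 217.3]
tcp_rot: [172.8, 0.2, 92.4]
ft_force: [-0.2, 0.1, -1.5]
finger_gap: 15.3
```

servo_tool:
  motion:
    - [5,0,-0.1,0.8,0,0,0]
    - [5,0,0,0,0,0,0]

```text
time: 10.4
tool_pos: [588.4, -49.1, 216.5]
tcp_rot: [172.8, 0.2, 92.4]
ft_force: [0.1, 0.7, -1.4]
finger_gap: 15.4
```

servo_tool:
  motion:
    - [5,0,-0.1,0.8,0,0,0]
    - [5,0,0,0,0,0,0]

```text
time: 10.6
tool_pos: [588.4, -49.1, 215.7]
tcp_rot: [172.8, 0.2, 92.4]
ft_force: [-0.3, -0.1, -0.3]
finger_gap: 15.0
```

servo_tool:
  motion:
    - [5,0,-0.1,0.8,0,0,0]
    - [5,0,0,0,0,0,0]

```text
time: 10.8
tool_pos: [588.5, -49.1, 214.9]
tcp_rot: [172.8, 0.2, 92.4]
ft_force: [0.0, -0.3, -1.3]
finger_gap: 15.2
```

servo_tool:
  motion:
    - [5,0,-0.1,0.8,0,0,0]
    - [5,0,0,0,0,0,0]

```text
time: 11.0
tool_pos: [588.4, -49.1, 214.0]
tcp_rot: [172.8, 0.2, 92.4]
ft_force: [-0.4, -0.3, -0.9]
finger_gap: 15.1
```

servo_tool:
  motion:
    - [5,0,-0.1,0.8,0,0,0]
    - [5,0,0,0,0,0,0]

```text
time: 11.2
tool_pos: [588.4, -49.1, 213.1]
tcp_rot: [172.8, 0.2, 92.4]
ft_force: [0.2, -0.3, -1.1]
finger_gap: 15.2
```

servo_tool:
  motion:
    - [5,0,-0.1,0.7,0,0,0]
    - [5,0,0,0,0,0,0]

```text
time: 11.4
tool_pos: [588.4, -49.1, 212.3]
tcp_rot: [172.8, 0.2, 92.4]
ft_force: [-0.3, 0.4, -0.3]
finger_gap: 15.2
```

servo_tool:
  motion:
    - [5,0,-0.1,0.7,0,0,0]
    - [5,0,0,0,0,0,0]

```text
time: 11.6
tool_pos: [588.4, -49.1, 211.6]
tcp_rot: [172.8, 0.2, 92.4]
ft_force: [-0.3, 0.5, -0.4]
finger_gap: 15.0
```

servo_tool:
  motion:
    - [5,0,-0.1,0.7,0,0,0]
    - [5,0,0,0,0,0,0]

```text
time: 11.8
tool_pos: [588.4, -49.1, 210.7]
tcp_rot: [172.8, 0.2, 92.4]
ft_force: [0.5, 0.6, -0.9]
finger_gap: 15.2
```

servo_tool:
  motion:
    - [5,0,-0.1,0.7,0,0,0]
    - [5,0,0,0,0,0,0]

```text
time: 12.0
tool_pos: [588.4, -49.1, 210.0]
tcp_rot: [172.8, 0.2, 92.4]
ft_force: [0.3, 0.1, -1.9]
finger_gap: 14.8
```

servo_tool:
  motion:
    - [5,0,-0.1,0.7,0,0,0]
    - [5,0,0,0,0,0,0]

```text
time: 12.2
tool_pos: [588.4, -49.1, 209.2]
tcp_rot: [172.8, 0.2, 92.4]
ft_force: [-0.6, -0.1, -1.0]
finger_gap: 15.0
```

```bash
python3 -c "
from h import *
S=snapshot('scene');cv2.imwrite('pics/s5.png',cv2.resize(S[260:320,280:340],None,fx=9,fy=9,interpolation=2));print(sense()['ft_force'])"
```

```text
[-0.62747967 -0.28454719 -1.32248241]
```

View pics/s5.png

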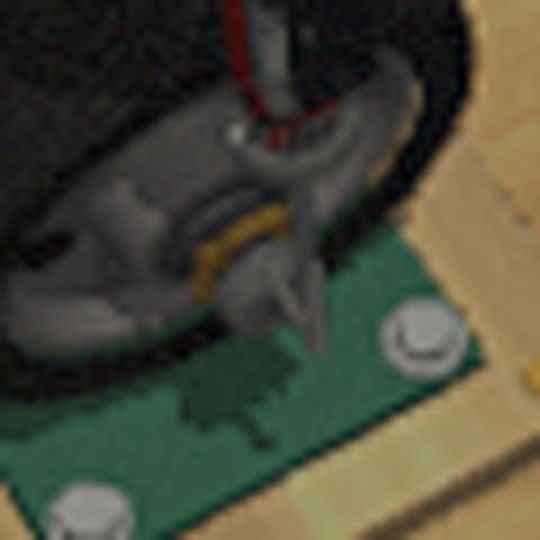

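The base is at crop ≈(316,350) and the tip at ≈(275,268), near the top edge of the axle. There is no contact yet, so I'll continue.

servo_tool:
  motion:
    - [5,0,-0.1,0.7,0,0,0]
    - [5,0,0,0,0,0,0]

```text
time: 12.45
tool_pos: [588.6, -49.2, 208.9]
tcp_rot: [172.7, 0.2, 92.4]
ft_force: [-0.6, -0.2, 0.4]
finger_gap: 15.0
```

servo_tool:
  motion:
    - [5,0,-0.1,0.7,0,0,0]
    - [5,0,0,0,0,0,0]

```text
time: 12.65
tool_pos: [588.8, -49.2, 208.8]
tcp_rot: [172.7, 0.2, 92.4]
ft_force: [-0.6, 0.1, 1.0]
finger_gap: 15.2
```

servo_tool:
  motion:
    - [5,0,-0.1,0.7,0,0,0]
    - [5,0,0,0,0,0,0]

```text
time: 12.85
tool_pos: [589.1, -49.4, 208.7]
tcp_rot: [172.6, 0.2, 92.4]
ft_force: [-0.7, -0.3, 0.9]
finger_gap: 15.1
```

```bash
python3 -c "
from h import *
# candidate tip positions for TCP z 209.2 at depth D, vs face rim top
for D in(98,104,110):
    b=np.array([588.4+.125*D,-48.5,209.2-.9925*D]);print(D,proj('scene',b),proj('scene',b+[2,0,0]),proj('scene',b+[-18,0,2]))
print(proj('scene',[586.6,-48,110]),proj('scene',[586.6,-48,100]))
"
```

```text
98 [314.92016683 296.69027193] [315.48589157 297.62897405] [309.8746879  287.79871232]
104 [315.11063162 298.55630875] [315.6737224  299.49211446] [310.08878793 289.69612227]
110 [315.29921203 300.4038838 ] [315.85969314 301.33680432] [310.3007839  291.57488553]
[311.23306372 290.52259677] [311.23176667 293.09155782]
```

Contact is at TCP z≈209 with about 2 N. Back off 1.2 mm and slide in.

servo_tool:
  motion:
    - [5,0,0.1,-0.8,0,0,0]
    - [5,0,0,-0.5,0,0,0]
    - [5,0,0,0,0,0,0]

```text
time: 13.15
tool_pos: [588.6, -49.3, 209.2]
tcp_rot: [172.7, 0.2, 92.4]
ft_force: [-0.5, 0.1, -0.6]
finger_gap: 15.3
```

servo_tool:
  motion:
    - [5,0.1,-1.5,-0.2,0,0,0]
    - [5,0.1,-1.5,-0.2,0,0,0]
    - [5,0,-1.5,-0.2,0,0,0]
    - [5,0,0,0,0,0,0]

```text
time: 13.55
tool_pos: [584.0, -49.2, 209.3]
tcp_rot: [172.7, 0.2, 92.4]
ft_force: [-0.4, -0.2, 1.0]
finger_gap: 15.2
```

servo_tool:
  motion:
    - [5,0,0,-0.7,0,0,0]
    - [5,0,-1.5,-0.3,0,0,0]
    - [5,0,-1.5,-0.2,0,0,0]
    - [5,0,0,0,0,0,0]

```text
time: 13.95
tool_pos: [580.1, -49.3, 209.7]
tcp_rot: [172.7, 0.2, 92.4]
ft_force: [0.1, -0.6, -0.5]
finger_gap: 15.0
```

servo_tool:
  motion:
    - [5,0,-1.2,-0.2,0,0,0]
    - [5,0,-1.2,-0.2,0,0,0]
    - [5,0,0,0,0,0,0]

```text
time: 14.25
tool_pos: [578.0, -49.5, 210.4]
tcp_rot: [172.6, 0.2, 92.4]
ft_force: [0.2, -0.3, -0.1]
finger_gap: 15.1
```

servo_tool:
  motion:
    - [5,0,2.1,0,0.021,0,0]
    - [5,0,2.1,0,0.021,0,0]
    - [5,0,2.1,0,0.021,0,0]
    - [5,0,0,0,0,0,0]

```text
time: 14.65
tool_pos: [584.5, -49.2, 210.9]
tcp_rot: [176.6, 0.2, 92.4]
ft_force: [0.5, -1.2, 0.1]
finger_gap: 15.3
```

servo_tool:
  motion:
    - [5,0,2.1,0,0.021,0,0]
    - [5,0,2.1,0,0.021,0,0]
    - [5,0,2.1,0,0.021,0,0]
    - [5,0,0,0,0,0,0]

```text
time: 15.05
tool_pos: [591.4, -48.7, 210.1]
tcp_rot: [-179.4, 0.2, 92.4]
ft_force: [0.7, -0.1, -1.2]
finger_gap: 15.1
```

```bash
python3 -c "
from h import *
S=snapshot('scene');cv2.imwrite('pics/s6.png',cv2.resize(S[260:320,280:340],None,fx=9,fy=9,interpolation=2));print(sense()['ft_force'])"
```

```text
[ 0.44492459 -0.42383325 -1.07117371]
```

View pics/s6.png

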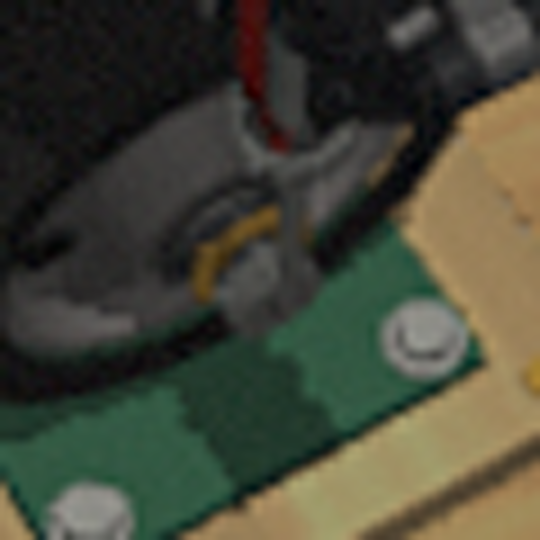

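The picture shows the blade just off the axle face with the hook running in under the gold bow, at crop ≈(280,220). Pull up slowly.

servo_tool:
  motion:
    - [5,0,0,-0.6,0,0,0]
    - [5,0,0,-0.6,0,0,0]
    - [5,0,0,-0.6,0,0,0]
    - [5,0,0,-0.6,0,0,0]
  force: 100

```text
time: 15.5
tool_pos: [590.9, -48.7, 212.5]
tcp_rot: [-179.5, 0.2, 92.4]
ft_force: [-0.2, -0.1, -2.2]
finger_gap: 14.9
```

servo_tool:
  motion:
    - [5,0,0,-0.6,0,0,0]
    - [5,0,0,-0.6,0,0,0]
    - [5,0,0,-0.6,0,0,0]

```text
time: 15.8
tool_pos: [589.9, -48.6, 213.0]
tcp_rot: [-179.3, 0.1, 92.4]
ft_force: [1.1, -0.9, -4.9]
finger_gap: 14.7
```

servo_tool:
  motion:
    - [5,0,0.2,-0.9,-0.004,0,0]
    - [5,0,0.3,-1.1,-0.004,0,0]
    - [5,0,0.3,-1.3,-0.004,0,0]
    - [5,0,0.3,-1.5,-0.004,0,0]

```text
time: 16.2
tool_pos: [589.1, -48.4, 214.7]
tcp_rot: [-180.0, 0.1, 92.4]
ft_force: [0.6, 0.1, -10.2]
finger_gap: 14.9
```

servo_tool:
  motion:
    - [5,0,0.3,-1.7,-0.004,0,0]
    - [5,0,0.3,-1.9,-0.004,0,0]
    - [5,0,0.3,-2,-0.004,0,0]

```text
time: 16.5
tool_pos: [589.0, -48.2, 219.1]
tcp_rot: [179.5, 0.0, 92.4]
ft_force: [-1.2, -0.2, -7.1]
finger_gap: 14.9
```

servo_tool:
  motion:
    - [5,0,0.1,-1.6,0.006,0,0]
    - [5,0,0,-1.6,0.006,0,0]
    - [5,0,0,-1.8,0.006,0,0]

```text
time: 16.8
tool_pos: [591.2, -48.4, 228.9]
tcp_rot: [-179.9, 0.1, 92.4]
ft_force: [0.6, -0.4, -1.0]
finger_gap: 14.9
```

servo_tool:
  motion:
    - [5,0,0,-3,0,0,0]
    - [5,0,0,-4,0,0,0]
    - [5,0,1,-5,0.01,0,0]
    - [5,0,1.5,-5,0.015,0,0]
    - [5,0,1.5,-5,0.015,0,0]
    - [5,0,1.5,-5,0.015,0,0]
    - [5,0,1.5,-5,0.015,0,0]
    - [5,0,1,-5,0.01,0,0]
    - [5,0,0,-5,0,0,0]
    - [5,0,0,-3,0,0,0]

```text
time: 17.8
tool_pos: [604.2, -48.0, 280.6]
tcp_rot: [-175.2, 0.2, 92.4]
ft_force: [-0.7, -0.2, -1.1]
finger_gap: 14.9
```

```bash
python3 -c "
from h import *
S=snapshot('scene');cv2.imwrite('pics/s7.png',cv2.resize(S[220:320,270:370],None,fx=6,fy=6,interpolation=2));print(sense()['ft_force'])
print([(b[0],b[1]) for b in blobs(S,(12,100,70),(28,255,255),(285,240,335,310),4)[0]])
"
```

```text
[-0.45592578 -0.17609103 -1.14541417]
[(208, array([331.2, 280.6])), (36, array([307.3, 273.2])), (25, array([332.9, 304.5])), (16, array([291.6, 240.9]))]
```

View pics/s7.png

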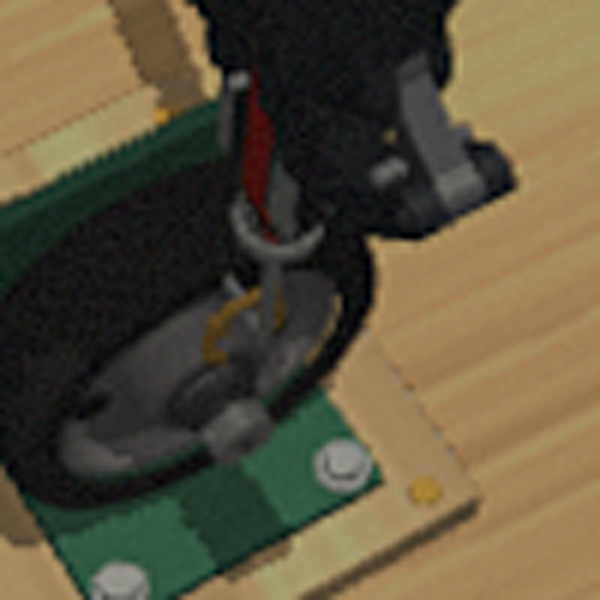

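The ring hangs on the hook, with the gold bow at crop ≈(250,300) and the hook tip through it at (232,282), and it is clear of the axle. Raise it and carry it smoothly to the dish.

servo_tool:
  motion:
    - [5,0,0,-5,0,0,0]
    - [5,0,0,-7,0,0,0]
    - [5,0,0,-7,0,0,0]
    - [5,0,0,-7,0,0,0]
    - [5,-3,0,-6,0,0,0]
    - [5,-6,-1,-4,0,0,0]
    - [5,-10,-3,-2,0,0,0]
    - [5,-13,-4,0,0,0,0]
    - [5,-16,-5,0,0,0,0]
    - [5,-18,-6,0,0,0,0]

```text
time: 18.85
tool_pos: [590.3, -118.3, 324.6]
tcp_rot: [-175.2, 0.2, 92.6]
ft_force: [-0.5, -0.7, -0.9]
finger_gap: 14.4
```

servo_tool:
  motion:
    - [5,-20,-6,0,0,0,0]
    - [5,-20,-6,0,0,0,0]
    - [5,-20,-6,0,0,0,0]
    - [5,-20,-6,0,0,0,0]
    - [5,-20,-6,0,0,0,0]
    - [5,-18,-6,0,0,0,0]
    - [5,-15,-5,0,0,0,0]
    - [5,-12,-4,0,0,0,0]
    - [5,-9,-3,0,0,0,0]
    - [5,-6,-2,0,0,0,0]

```text
time: 19.85
tool_pos: [536.9, -299.9, 326.2]
tcp_rot: [-174.9, 0.1, 92.0]
ft_force: [1.0, 0.4, -0.2]
finger_gap: 14.7
```

```bash
python3 -c "
from h import *
plan([529.5,-318.5,330],None,4)
S=snapshot('scene');p=sense()['tool_pos'];h=p+[-21,0,-101];u=proj('scene',h).astype(int);print(u)
print([(b[0],b[1]) for b in blobs(S,(12,110,70),(28,255,255),(u[0]-25,u[1]-25,u[0]+25,u[1]+30),4)[0]])
cv2.imwrite('pics/s8.png',S)
"
```

```text
from [ 536.9 -299.9  326.2] [-1.749e+02  1.000e-01  9.200e+01] t 19.85 F [ 1.   0.4 -0.2]
[-4.6, -2.1, -0.8, 0.0, 0.0, 0.0]
[-4.6, -2.1, -0.8, 0.0, 0.0, 0.0]
[-4.6, -2.1, -0.8, 0.0, 0.0, 0.0]
[-4.6, -2.1, -0.8, 0.0, 0.0, 0.0]
[137 291]
[(1411, array([138.5, 301. ])), (12, array([122.3, 287.5]))]
```

servo_tool:
  motion:
    - [5,-5,-2,0,0,0,0]
    - [5,-5,-2,0,0,0,0]
    - [5,-5,-2,3,0,0,0]
    - [5,-3,-1,6,0,0,0]
    - [5,0,1,10,0,0,0]
    - [5,0,1.2,14,0,0,0]
    - [5,0,1.4,16,0,0,0]
    - [5,0,1.4,16,0,0,0]
    - [5,0,1.4,16,0,0,0]
    - [5,0,1.4,16,0,0,0]

```text
time: 20.9
tool_pos: [530.1, -317.7, 222.0]
tcp_rot: [-174.9, 0.1, 92.2]
ft_force: [0.4, -0.6, -0.1]
finger_gap: 14.3
```

servo_tool:
  motion:
    - [5,0,1.4,15,0,0,0]
    - [5,0,1.3,14,0,0,0]
    - [5,0,1,12,0,0,0]
    - [5,0,0.8,9,0,0,0]
    - [5,0,0.5,6,0,0,0]
    - [5,0,0.3,4,0,0,0]
    - [5,0,0,0,0,0,0]
    - [5,0,0,0,0,0,0]

```text
time: 21.7
tool_pos: [528.2, -315.7, 152.0]
tcp_rot: [-174.6, -0.1, 92.2]
ft_force: [0.2, -0.3, -0.8]
finger_gap: 14.7
```

```bash
python3 -c "
from h import *
plan([529.5,-318.5,140],None,4)
S=snapshot('scene');T=snapshot('top');p=sense()['tool_pos'];h=p+[-21,0,-101];u=proj('scene',h).astype(int);print(u)
print([(b[0],b[1],b[2],plane('scene',b[1],35).round(1)) for b in blobs(S,(12,110,70),(28,255,255),(125,310,200,390),4)[0]])
cv2.imwrite('pics/s9.png',np.hstack([cv2.resize(S[300:400,105:215],None,fx=5,fy=5,interpolation=2)[:500],cv2.resize(T[190:300,390:440],None,fx=4.54,fy=4.54,interpolation=2)[:500]]))
"
```

```text
from [ 528.2 -315.7  152. ] [-1.746e+02 -1.000e-01  9.220e+01] t 21.7 F [ 0.2 -0.3 -0.8]
[-0.7, 0.6, 3.0, 0.0, 0.0, 0.0]
[-0.7, 0.6, 3.0, 0.0, 0.0, 0.0]
[-0.7, 0.6, 3.0, 0.0, 0.0, 0.0]
[-0.7, 0.6, 3.0, 0.0, 0.0, 0.0]
[154 335]
[(646, array([177. , 380.5]), array([125, 349,  75,  41]), array([ 594.2, -311.3,   35. ])), (112, array([186.5, 312.3]), array([169, 310,  31,   8]), array([ 484.5, -250.1,   35. ])), (65, array([196. , 321.7]), array([190, 317,  10,  11]), array([ 509.8, -242.1,   35. ])), (21, array([158.7, 338.7]), array([156, 335,   6,   9]), array([ 508.4, -312.1,   35. ])), (17, array([125.8, 325.8]), array([125, 322,   4,   8]), array([ 457.2, -355. ,   35. ])), (16, array([152.4, 310.3]), array([148, 310,  11,   2]), array([ 451.2, -302.9,   35. ])), (14, array([198.4, 331.9]), array([197, 329,   3,   9]), array([ 530. , -245.8,   35. ])), (6, array([148.5, 342.7]), array([148, 341,   2,   4]), array([ 506.8, -330.4,   35. ]))]Traceback (most recent call last):
  File "<string>", line 6, in <module>
    cv2.imwrite('pics/s9.png',np.hstack([cv2.resize(S[300:400,105:215],None,fx=5,fy=5,interpolation=2)[:500],cv2.resize(T[190:300,390:440],None,fx=4.54,fy=4.54,interpolation=2)[:500]]))
                              ~~~~~~~~~^^^^^^^^^^^^^^^^^^^^^^^^^^^^^^^^^^^^^^^^^^^^^^^^^^^^^^^^^^^^^^^^^^^^^^^^^^^^^^^^^^^^^^^^^^^^^^^^^^^^^^^^^^^^^^^^^^^^^^^^^^^^^^^^^^^^^^^^^^^^^^^^^
    return _nx.concatenate(arrs, 1, dtype=dtype, casting=casting)
           ~~~~~~~~~~~~~~~^^^^^^^^^^^^^^^^^^^^^^^^^^^^^^^^^^^^^^^
ValueError: all the input array dimensions except for the concatenation axis must match exactly, but along dimension 0, the array at index 0 has size 500 and the array at index 1 has size 499
```

servo_tool:
  motion:
    - [5,-0.7,0.4,4,0,0,0]
    - [5,-0.7,0.4,4,0,0,0]
    - [5,-0.7,0.4,4,0,0,0]
    - [5,-0.7,0.4,4,0,0,0]
    - [5,0,0.3,3,0,0,0]
    - [5,0,0.3,3,0,0,0]
    - [5,0,0.3,3,0,0,0]
    - [5,0,0.3,3,0,0,0]
    - [5,0,0,0,0,0,0]

```text
time: 22.7
tool_pos: [529.0, -319.1, 122.4]
tcp_rot: [-174.7, -0.0, 92.2]
ft_force: [0.5, -0.6, -0.1]
finger_gap: 14.3
```

servo_tool:
  motion:
    - [5,0,0.2,2,0,0,0]
    - [5,0,0.2,2,0,0,0]
    - [5,0,0.2,2,0,0,0]
    - [5,0,0,0,0,0,0]

```text
time: 23.1
tool_pos: [529.3, -319.2, 116.2]
tcp_rot: [-174.8, -0.0, 92.2]
ft_force: [-0.0, -0.6, -0.0]
finger_gap: 14.4
```

servo_tool:
  motion:
    - [5,0,-2,0.3,-0.02,0,0]
    - [5,0,-2,0.3,-0.02,0,0]
    - [5,0,-2,0.3,-0.02,0,0]
    - [5,0,-2,0.3,-0.02,0,0]
    - [5,0,-2,0.3,-0.02,0,0]
    - [5,0,-2,0.3,-0.02,0,0]
    - [5,0,-2,0.3,-0.02,0,0]
    - [5,0,-2,0.3,-0.02,0,0]
    - [5,0,-2,0.2,-0.02,0,0]
    - [5,0,0,0,0,0,0]

```text
time: 24.1
tool_pos: [509.1, -320.3, 114.1]
tcp_rot: [174.0, 0.0, 92.2]
ft_force: [0.1, 0.3, -1.4]
finger_gap: 14.2
```

```bash
python3 -c "
from h import *
S=snapshot('scene');T=snapshot('top')
for n,I,bx in(('scene',S,(125,318,195,385)),('top',T,(415,215,470,270))):
  print(n,[(b[0],b[1],b[2],plane(n,b[1],15).round(1)) for b in blobs(I,(12,110,60),(28,255,255),bx,4)[0]])
"
```

```text
scene [(194, array([187.7, 378.1]), array([173, 364,  22,  21]), array([ 591.4, -294.8,   15. ])), (88, array([161.5, 339.1]), array([154, 333,  14,  16]), array([ 501.9, -309.3,   15. ])), (34, array([126.4, 323.5]), array([125, 319,   5,  11]), array([ 442.6, -354.8,   15. ])), (34, array([127.9, 382.2]), array([125, 378,  10,   7]), array([ 548.6, -388. ,   15. ])), (16, array([192.9, 320.8]), array([190, 319,   5,   6]), array([ 495.8, -246.2,   15. ])), (7, array([152.7, 344.7]), array([152, 343,   3,   4]), array([ 504.4, -326.8,   15. ]))]
top [(119, array([419.1, 220.4]), array([415, 215,  16,  20]), array([ 575.5, -259.6,   15. ])), (78, array([419.1, 257.3]), array([415, 244,  12,  22]), array([ 477.9, -256.8,   15. ])), (68, array([460.5, 267.5]), array([449, 264,  21,   6]), array([ 451.1, -364.1,   15. ])), (30, array([436.5, 248. ]), array([434, 244,   7,   9]), array([ 502.3, -303.1,   15. ]))]
```

servo_tool:
  motion:
    - [5,0,1.5,0.1,0,0,0]
    - [5,0,2.5,0.2,0,0,0]
    - [5,0,2.5,0.2,0,0,0]
    - [5,0,2.5,0.2,0,0,0]
    - [5,0,2.5,0.2,0,0,0]
    - [5,0,2.5,0.2,0,0,0]
    - [5,0,2.5,0.2,0,0,0]
    - [5,0,2.5,0.2,0,0,0]
    - [5,0,2.5,0.2,0,0,0]
    - [5,0,0,0,0,0,0]

```text
time: 25.2
tool_pos: [534.5, -319.1, 115.0]
tcp_rot: [174.0, 0.1, 92.3]
ft_force: [-0.1, -0.7, -0.5]
finger_gap: 14.5
```

```bash
python3 -c "
from h import *
S=snapshot('scene');T=snapshot('top')
for n,I,bx in(('scene',S,(125,318,195,385)),('top',T,(415,215,470,270))):
  print(n,[(b[0],b[1],b[2],plane(n,b[1],8).round(1)) for b in blobs(I,(12,110,60),(28,255,255),bx,4)[0]])
cv2.imwrite('pics/s10.png',np.hstack([cv2.resize(S[300:400,105:215],(550,500),interpolation=2),cv2.resize(T[190:300,395:450],(250,500),interpolation=2)]))
"
```

```text
scene [(193, array([187.7, 378.1]), array([173, 364,  22,  21]), array([ 588.7, -295.1,    8. ])), (67, array([163. , 339.5]), array([157, 333,  11,  16]), array([ 500.5, -307.6,    8. ])), (34, array([127.9, 382.2]), array([125, 378,  10,   7]), array([ 545.6, -389. ,    8. ])), (15, array([192.8, 320.9]), array([190, 319,   5,   6]), array([ 492.5, -246.4,    8. ])), (9, array([125.6, 327. ]), array([125, 325,   3,   5]), array([ 444.8, -359.1,    8. ]))]
top [(118, array([419.1, 220.4]), array([415, 215,  16,  20]), array([ 576.8, -260.9,    8. ])), (116, array([460.2, 266.4]), array([441, 260,  29,  10]), array([ 454.7, -365.3,    8. ])), (53, array([417.3, 254.9]), array([415, 244,   7,  18]), array([ 485.1, -253.6,    8. ]))]
```

View pics/s10.png

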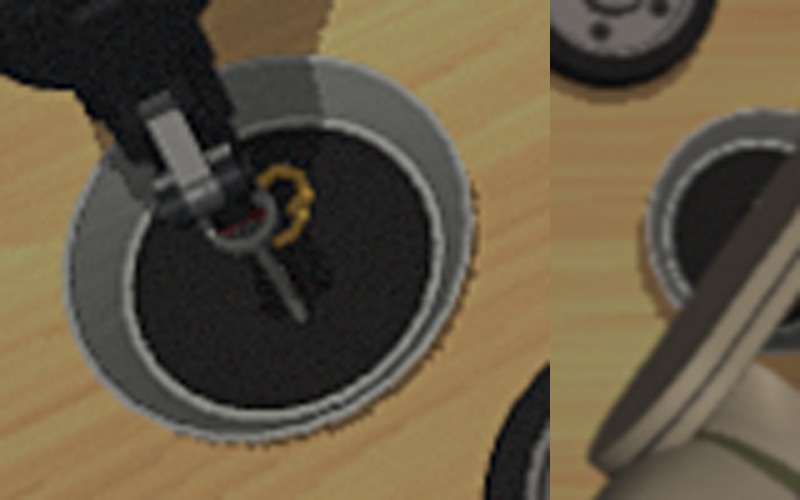

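The ring lies flat on the dish floor at scene ≈(163,339), and the hook at ≈(166,364) is withdrawn from it. Lift away.

servo_tool:
  motion:
    - [5,0,0,-3,0,0,0]
    - [5,0,0,-5,0,0,0]
    - [5,0,0,-8,0,0,0]
    - [5,0,0,-14,0,0,0]
    - [5,0,0,-20,0,0,0]
    - [5,0,0,-25,0,0,0]
    - [5,0,0,-25,0,0,0]
    - [5,0,0,-25,0,0,0]
    - [5,0,0,-20,0,0,0]
    - [5,0,0,-15,0,0,0]

```text
time: 26.3
tool_pos: [515.0, -319.3, 286.7]
tcp_rot: [174.0, 0.1, 92.2]
ft_force: [0.4, 0.3, -0.5]
finger_gap: 14.9
```

```bash
python3 -c "
from h import *
S=snapshot('scene')
print([(b[0],b[1],plane('scene',b[1],8).round(1)) for b in blobs(S,(12,110,60),(28,255,255),(130,322,190,380),4)[0]])
print(sense()['joint_pos'].round(1))
plan([502,219.7,300],[180,0,85.7],20)
"
```

```text
[(124, array([159.6, 340.3]), array([ 499. , -313.5,    8. ])), (38, array([186.4, 376.8]), array([ 585.4, -296.2,    8. ])), (5, array([130.8, 322.4]), array([ 440.6, -347.7,    8. ]))]
[-39.    2.4  84.7   3.9  88.  -41.2]
from [ 515.8 -320.   290. ] [173.8   0.3  92.2] t 26.35 F [ 0.8 -0.4  2.4]
[27.0, 0.4, -0.6, 0.005, -0.0, 0.006]
[27.0, 0.3, -0.6, 0.005, -0.0, 0.006]
[27.0, 0.1, -0.6, 0.005, -0.0, 0.006]
[27.0, -0.0, -0.6, 0.005, -0.0, 0.006]
[27.0, -0.2, -0.6, 0.005, -0.0, 0.006]
[27.0, -0.4, -0.6, 0.005, -0.0, 0.006]
[27.0, -0.5, -0.6, 0.005, -0.0, 0.006]
[27.0, -0.7, -0.6, 0.005, -0.0, 0.006]
[27.0, -0.8, -0.6, 0.005, -0.0, 0.006]
[27.0, -1.0, -0.6, 0.005, -0.0, 0.006]
[27.0, -1.1, -0.6, 0.005, -0.0, 0.006]
[27.0, -1.3, -0.6, 0.005, -0.0, 0.006]
[27.0, -1.5, -0.6, 0.005, -0.0, 0.006]
[26.9, -1.6, -0.6, 0.005, -0.0, 0.006]
[26.9, -1.8, -0.6, 0.005, -0.0, 0.006]
[26.9, -1.9, -0.6, 0.005, -0.0, 0.006]
[26.9, -2.1, -0.5, 0.005, -0.0, 0.006]
[26.9, -2.2, -0.5, 0.005, -0.0, 0.006]
[26.9, -2.4, -0.5, 0.005, -0.0, 0.006]
[26.9, -2.6, -0.5, 0.005, -0.0, 0.006]
```

servo_tool:
  motion:
    - [5,10,0,-4,0.005,0,0.006]
    - [5,20,0,-4,0.005,0,0.006]
    - [5,27,0,-3,0.005,0,0.006]
    - [5,30,0,-2,0.005,0,0.006]
    - [5,30,0,-1,0.005,0,0.006]
    - [5,30,0,0,0.005,0,0.006]
    - [5,30,0,0,0.005,0,0.006]
    - [5,30,-1,0,0.005,0,0.006]
    - [5,30,-1,0,0.005,0,0.006]
    - [5,30,-1,0,0.005,0,0.006]

```text
time: 27.35
tool_pos: [504.6, -40.3, 297.3]
tcp_rot: [177.5, -0.2, 88.2]
ft_force: [0.4, 0.0, -1.7]
finger_gap: 14.6
```

servo_tool:
  motion:
    - [5,30,-1,0,0.005,0,0.006]
    - [5,30,-1,0,0.005,0,0.006]
    - [5,30,-2,0,0.005,0,0.006]
    - [5,28,-2,0,0.005,0,0.006]
    - [5,25,-2,0,0.005,0,0.006]
    - [5,22,-2,0,0.005,0,0.006]
    - [5,18,-2,0,0.005,0,0.006]
    - [5,14,-2,0,0.005,0,0.006]
    - [5,10,-2,0,0.005,0,0.006]
    - [5,5,-1,0,0.005,0,0.006]

```text
time: 28.35
tool_pos: [487.9, 189.7, 288.2]
tcp_rot: [-178.5, -0.1, 84.9]
ft_force: [-0.4, -0.0, -1.0]
finger_gap: 14.8
```

```bash
python3 -c "
from h import *
plan([502,219.7,290],[180,0,85.7],5)
"
```

```text
from [487.9 189.7 288.2] [-1.785e+02 -1.000e-01  8.490e+01] t 28.35 F [-0.4 -0.  -1. ]
[6.2, 2.3, -0.4, -0.005, -0.0, -0.003]
[6.2, 2.3, -0.4, -0.005, -0.0, -0.003]
[6.2, 2.3, -0.4, -0.005, -0.0, -0.003]
[6.2, 2.3, -0.4, -0.005, -0.0, -0.003]
[6.2, 2.3, -0.4, -0.005, -0.0, -0.003]
```

servo_tool:
  motion:
    - [5,6,2.3,-0.4,-0.005,0,-0.003]
    - [5,6,2.3,-0.4,-0.005,0,-0.003]
    - [5,6,2.3,-0.4,-0.005,0,-0.003]
    - [5,6,2.3,-0.4,-0.005,0,-0.003]
    - [5,6,2.3,-0.4,-0.005,0,-0.003]
    - [5,0,0,0,0,0,0]
    - [5,0,0,0,0,0,0]

```text
time: 29.05
tool_pos: [503.2, 220.1, 289.6]
tcp_rot: [180.0, -0.1, 85.7]
ft_force: [0.3, 0.0, -1.1]
finger_gap: 14.9
```

```bash
python3 -c "
from h import *
plan([502,219.7,220],[180,0,85.7],5)
S=snapshot('scene');p=sense()['tool_pos']
b=blobs(S,(0,120,40),(8,255,255),(390,110,450,200))[0];print(b[:3]); print([proj('scene',p+[0,0,d]).round(1) for d in(0,-24,-10)])
cv2.imwrite('pics/s11.png',S)
"
```

```text
from [503.2 220.1 289.6] [ 1.80e+02 -1.00e-01  8.57e+01] t 29.05 F [ 0.3  0.  -1.1]
[-0.1, -0.2, 13.9, 0.0, -0.0, 0.0]
[-0.1, -0.2, 13.9, 0.0, -0.0, 0.0]
[-0.1, -0.2, 13.9, 0.0, -0.0, 0.0]
[-0.1, -0.2, 13.9, 0.0, -0.0, 0.0]
[-0.1, -0.2, 13.9, 0.0, -0.0, 0.0]
[(81, array([429.8, 122.3]), array([426, 110,   9,  30]))]
[array([431.3, 130.5]), array([428.6, 140.4]), array([430.2, 134.7])]
```

servo_tool:
  motion:
    - [5,0,-0.2,8,0,0,0]
    - [5,0,-0.2,12,0,0,0]
    - [5,-0.1,-0.2,14,0,0,0]
    - [5,-0.1,-0.2,14,0,0,0]
    - [5,-0.1,-0.2,11,0,0,0]
    - [5,0,0,7,0,0,0]
    - [5,0,0,3,0,0,0]
    - [5,0,0,0,0,0,0]
    - [5,0,0,0,0,0,0]

```text
time: 30.0
tool_pos: [500.6, 218.6, 211.9]
tcp_rot: [-179.8, 0.0, 85.7]
ft_force: [0.3, 0.4, -1.3]
finger_gap: 14.5
```

```bash
python3 -c "
from h import *
plan([502,219.7,200],[180,0,85.7],5)
"
```

```text
from [500.6 218.6 211.9] [-179.8    0.    85.7] t 30.0 F [ 0.3  0.4 -1.3]
[0.2, 0.3, 2.4, -0.001, 0.0, -0.0]
[0.2, 0.3, 2.4, -0.001, 0.0, -0.0]
[0.2, 0.3, 2.4, -0.001, 0.0, -0.0]
[0.2, 0.3, 2.4, -0.001, 0.0, -0.0]
[0.2, 0.3, 2.4, -0.001, 0.0, -0.0]
```

servo_tool:
  motion:
    - [5,0.5,0.6,-1,0,0,0]
    - [5,0.5,0.6,0,0,0,0]
    - [5,0.1,0.2,0,0,0,0]
    - [5,0,0,2,0,0,0]
    - [5,0,0,3,0,0,0]
    - [5,0,0,3,0,0,0]

```text
time: 30.6
tool_pos: [504.0, 220.4, 207.6]
tcp_rot: [179.9, -0.1, 85.7]
ft_force: [0.3, -0.7, -0.7]
finger_gap: 14.8
```

servo_tool:
  motion:
    - [5,0,0,3,0,0,0]
    - [5,0,0,3,0,0,0]
    - [5,0,0,3,0,0,0]

```text
time: 30.9
tool_pos: [503.7, 220.3, 197.3]
tcp_rot: [180.0, -0.1, 85.7]
ft_force: [0.7, 0.5, -1.4]
finger_gap: 14.8
```

servo_tool:
  motion:
    - [5,-0.2,-0.5,4,0,0,0]
    - [5,-0.2,-0.4,5,0,0,0]
    - [5,-0.1,-0.3,6,0,0,0]
    - [5,0,0,6,0,0,0]
    - [5,0,0,6,0,0,0]
    - [5,0,0,6,0,0,0]
    - [5,0,0,4,0,0,0]
    - [5,0,0,2,0,0,0]
    - [5,0,0,0,0,0,0]

```text
time: 31.8
tool_pos: [501.5, 219.6, 153.2]
tcp_rot: [-179.9, -0.0, 85.7]
ft_force: [-0.2, -0.0, -0.1]
finger_gap: 14.9
```

servo_tool:
  motion:
    - [5,0,0,0,0,0,0]

```text
time: 31.9
tool_pos: [501.5, 219.6, 153.2]
tcp_rot: [-179.9, -0.0, 85.7]
ft_force: [0.4, 0.0, -1.4]
finger_gap: 14.6
```

Lower the remaining ~13 mm until the collar seats.

servo_tool:
  motion:
    - [5,0,0,3,0,0,0]
    - [5,0,0,3,0,0,0]
    - [5,0,0,3,0,0,0]
    - [5,0,0,1.5,0,0,0]
    - [5,0,0,0,0,0,0]

```text
time: 32.4
tool_pos: [502.0, 219.8, 142.7]
tcp_rot: [-180.0, -0.1, 85.7]
ft_force: [-0.2, -0.0, -0.1]
finger_gap: 14.6
```

servo_tool:
  motion:
    - [5,0,0,0.8,0,0,0]
    - [5,0,0,0.8,0,0,0]

```text
time: 32.6
tool_pos: [502.1, 219.8, 141.1]
tcp_rot: [-180.0, -0.1, 85.7]
ft_force: [-0.9, 1.1, -1.0]
finger_gap: 15.0
```

servo_tool:
  motion:
    - [5,0,0,0.8,0,0,0]
    - [5,0,0,0,0,0,0]

```text
time: 32.8
tool_pos: [502.1, 219.8, 140.2]
tcp_rot: [-180.0, -0.1, 85.7]
ft_force: [-0.7, 0.3, -0.8]
finger_gap: 14.8
```

servo_tool:
  motion:
    - [5,0,0,0.7,0,0,0]
    - [5,0,0,0,0,0,0]

```text
time: 33.0
tool_pos: [502.2, 219.9, 139.5]
tcp_rot: [-180.0, -0.1, 85.7]
ft_force: [0.3, -0.2, -0.8]
finger_gap: 14.5
```

servo_tool:
  motion:
    - [5,0,0,0.7,0,0,0]
    - [5,0,0,0,0,0,0]

```text
time: 33.2
tool_pos: [502.2, 219.9, 138.9]
tcp_rot: [180.0, -0.1, 85.7]
ft_force: [-0.2, 0.4, -1.0]
finger_gap: 14.9
```

servo_tool:
  motion:
    - [5,0,0,0.7,0,0,0]
    - [5,0,0,0,0,0,0]

```text
time: 33.4
tool_pos: [502.5, 219.9, 138.9]
tcp_rot: [180.0, -0.1, 85.7]
ft_force: [-0.3, 0.2, -1.0]
finger_gap: 15.1
```

Seated, since z stalled at 138.9. Release, then lift.

servo_tool:
  motion:
    - [18,0,0,0,0,0,0]
    - [22,0,0,0,0,0,0]
    - [28,0,0,0,0,0,0]
    - [40,0,0,0,0,0,0]
    - [60,0,0,0,0,0,0]
    - [60,0,0,0,0,0,0]
    - [60,0,0,0,0,0,0]
  force: 20

```text
time: 34.1
tool_pos: [502.7, 220.0, 138.9]
tcp_rot: [179.9, -0.1, 85.7]
ft_force: [0.3, -0.2, -0.0]
finger_gap: 59.8
```

servo_tool:
  motion:
    - [60,0,0,-5,0,0,0]
    - [60,0,0,-12,0,0,0]
    - [60,0,0,-18,0,0,0]
    - [60,0,0,-20,0,0,0]
    - [60,0,0,-20,0,0,0]
    - [60,0,0,-20,0,0,0]
    - [60,0,0,-20,0,0,0]
    - [60,0,0,-20,0,0,0]
    - [60,0,0,-15,0,0,0]
    - [60,0,0,0,0,0,0]

```text
time: 35.1
tool_pos: [502.6, 219.8, 303.6]
tcp_rot: [179.6, -0.2, 85.7]
ft_force: [0.4, -0.2, 0.5]
finger_gap: 60.1
```

servo_tool:
  motion:
    - [60,-10,-10,0,0,0,0]
    - [60,-20,-20,0,0,0,0]
    - [60,-25,-20,0,0,0,0]
    - [60,-25,-15,0,0,0,0]
    - [60,-20,-10,0,0,0,0]
    - [60,-10,0,0,0,0,0]
    - [60,0,0,0,0,0,0]
    - [60,0,0,0,0,0,0]
    - [60,0,0,0,0,0,0]

```text
time: 36.0
tool_pos: [416.2, 113.5, 297.9]
tcp_rot: [179.9, -0.2, 85.7]
ft_force: [0.2, -0.8, 0.4]
finger_gap: 60.2
```

```bash
python3 - <<'E'
from h import *
S=snapshot("scene");T=snapshot("top");cv2.imwrite("pics/end_s.png",S);cv2.imwrite("pics/end_t.png",T);S0=cv2.imread("pics/scene0.png")
print(sense()["tool_pos"].round(1))
for nm,lo,hi,bs in(("pick",(0,120,40),(8,255,255),(400,150,440,205)),("awl",(105,120,40),(125,255,255),(480,120,515,175)),("driver",(22,140,60),(35,255,255),(440,140,475,190))):
    print(nm,[b[:2]+(b[2],) for b in blobs(S,lo,hi,bs)[0]],[b[:2]+(b[2],) for b in blobs(S0,lo,hi,bs)[0]])
print("ring",[(b[0],b[1],plane("scene",b[1],8).round(1)) for b in blobs(S,(12,110,60),(28,255,255),(130,322,190,380),20)[0]])
for I in(S0,S):print("dish",[b[:3] for b in blobs(I,(0,0,0),(180,255,70),(115,305,205,390),200)[0]][:1])
d=cv2.absdiff(S,S0).max(2)
for nm,(x0,y0,x1,y1) in dict(bracket=(240,230,350,340),dish=(115,308,205,390),jar=(400,285,445,335),spare=(200,360,278,440),wrench=(318,322,382,415),stand=(380,130,520,250)).items():print(nm,int((d[y0:y1,x0:x1]>45).sum()))
E
```

```text
[416.2 113.5 297.9]
pick [(208, array([418.4, 179.1]), array([411, 164,  16,  30]))] [(213, array([418.4, 178.7]), array([411, 163,  16,  34]))]
awl [(301, array([495.4, 150.1]), array([486, 133,  21,  35]))] [(303, array([495.4, 150.1]), array([485, 133,  22,  35]))]
driver [(410, array([457.7, 164. ]), array([448, 147,  20,  36]))] [(405, array([457.7, 164. ]), array([448, 147,  20,  36]))]
ring [(124, array([159.6, 340.3]), array([ 499. , -313.5,    8. ])), (38, array([186.4, 376.8]), array([ 585.4, -296.2,    8. ]))]
dish [(2652, array([161.1, 353.2]), array([131, 325,  61,  57]))]
dish [(2535, array([161.1, 353.8]), array([131, 325,  61,  57]))]
bracket 32
dish 113
jar 0
spare 0
wrench 0
stand 4
```

All checks agree, so I'll hand in.

```bash
python3 -c "
from bench import *
print(hand_in())"
```

```text
the job is handed in; nothing more can be done
None
```

The retaining ring is off the axle and in the parts dish, and the pick is hanging back upright in the stand. I handed the job in at about 36 s of the 72 s allowed; hand-in gave no verdict.

- **Finding the ring:** I found the hook's height by touching the axle, with about 2 N of contact. I then slid the hook under the bow and pulled slowly.
- **Pull force:** The highest force I read was about 10 N, just before the ring sprang free. Forces were only read at the end of each short move, so a brief higher peak would not have shown.
- **Carrying:** The ring hung on the hook all the way to the dish, and the gripper never touched it.

**Last checks, comparing camera pictures from before and after:**
- **Ring:** It lies on the dish floor near (499, -313) mm, about 22 mm from the dish centre, and did not move after I unhooked it.
- **Pick:** Its handle is within 0.5 pixel (about 1 mm) of where it started.
- **Dish:** Its outline is unchanged.
- **Awl, screwdriver, jar, spare wheel and wrench:** None of these moved.
- **Bracket:** The only change there is a small patch, which fits the missing ring.

No check failed or disagreed. I did not photograph the hook's direction in the stand again, but the pick went back at the same hand angle it was taken with.

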